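Lock the gauge carriage with its slanting pin

TASK

Push the aluminium gauge carriage home on the steel bed, against both dowels and the end stop, and lock it there with the longer of the two black-headed pins: down through the slanting bore of the carriage's lug, across the gap and through the lug behind the stop, until the pin's head sits on the carriage's lug. Leave the carriage and pin let go and at rest, and leave the short pin, the round gauge and the loose brass adapter where they are.

Things in the scene. Friction and masses are not known exactly. Their poses are not given: they have to be found in the camera images.
- bed_home (a point): Point on the top of a fixed dark steel bed (275 x 160 x 12 mm on the table; covers x -215..60, y -85..75 from here). x runs along the bed to the end stop, y to the two dowels, z up. With the carriage home, plate_end lies here, moved only along y by the locator's unreported shift of up to 5 mm either way, axes alike. The shift must be felt or seen.
- bed: The bed, origin 12 mm below bed_home. A fixed steel locator shoe is clamped on it, shifted by up to 5 mm either way in y (not reported). Nominal places from bed_home, mm: dowels 12 across, 34 tall, at x -175 and -50, y 51; end stop nose 12 across at (0,0,12) facing -x; far lug 12 thick, 50 wide, its 13.5 bore's near mouth at (19.4,0,23.5), axis direction (0.866,0,-0.5).
- plate_end (a point): Carriage: loose aluminium plate 190 x 90 x 10 mm, 0.35-0.65 kg (slides at 1-2 N, oiled), lying on the bed 15-32 mm short of home in both x and y, turned up to 0.15 rad. Point: middle of the lower edge of its stop end, axes as the bed's when home; covers x -190..0, y -45..45, z 0..10, with a rail 6 thick up to z 30 along its +y edge. Home, that edge touches both dowels and its end face the stop.
- plate_bore (a point): Centre of the near (upper) mouth of the 13.5 mm bore in the carriage's slanting lug (40 wide, 12 thick, rising 16 mm past the bore); at (-30,0,52) mm from plate_end, axes as plate_end. The bore axis runs forwards and down 30 degrees below level: direction (0.866,0,-0.5). Home, it is in line with the far lug's bore, whose near mouth is 57 mm along the axis (45 mm gap).
- plate_stub (a point): Middle of the upright brass gauge stub on the carriage, to grip and push it by: round, 24 mm in diameter, 34 mm tall (17 above and below this point), at (-105,0,27) mm from plate_end, axes alike. The plate can turn about it to settle on the dowels, between which it stands when home.
- pin_head (a point): The longer pin: middle of its round black head, 22 mm in diameter, 36 long; x runs along the pin to the tip. Shoulder 18 mm towards +x, then a steel shank 12 mm thick, 78 mm to the tip, its last 7 mm tapering to 6.6. About 0.12 kg. It starts level in a grey cradle at either side of the bed, axis 42 mm above the table, head overhanging freely (nearest cradle post 26 mm from this point).
- pin_tip (a point): Tip of the longer pin, on its axis, 96 mm from pin_head; axes as pin_head. Fully home, the shoulder sits on the carriage's lug and the tip stands 9 mm out of the far lug.
- pin: The whole longer pin, its origin on its axis at the shoulder, x towards the tip.
- plate: The whole carriage: same point and axes as plate_end.
- short_pin_head (a point): A like pin with a shank of only 50 mm, in a like cradle at the other side; too short, to be left alone. Middle of its head, x towards its tip.
- gauge: Loose round green digital gauge lying on its back, 100 mm across, 36 mm thick, brass stem to one side; origin under its middle. To be left alone.
- adapter: Small loose brass adapter, 26 mm across and 35 mm tall, standing near the bed; origin under its middle. To be left alone.

How it is judged:
By the outcome, as a careful person would: the job done as asked, in the order asked, and still so for the second after the job is handed in, with the robot touching nothing.
It also fails if it takes over 72 s, if anything falls off the work surface, if the arm or the gripper's body presses on something with over 40 N, if the wrist force passes 120 N, or if a joint passes its speed limit or range.

ROBOT

A 7-joint arm with a two-finger parallel gripper is mounted at the origin on the work surface. World frame = base frame: x ahead of the robot, y to its left, z up, the work surface at z = 0. Lengths are in m, angles in rad, forces in N, time in s.
With the tool pointing down it reaches from about 0.4 to 0.85 m from the base axis. Payload 10.4 kg.
Tool frame: the origin (TCP) lies on the centre line of the jaws, within the pads' length; the fingertips stand r.finger_overhang ahead of it and the grasp point (between the pads) lies 5 mm behind it (r.finger_overhang is the distance from the TCP to the fingertips, in m); z points along the fingers, y is the line along which they close (so a half turn about z gives the same grasp; the last joint's range is limited). The gripper opens to 87 mm and grips with 3 to 60 N. Pads are 19 mm wide; open, the fingers measure 117 mm over their backs; the gripper's body (75 mm by 190 mm) begins 51 mm behind the grasp point.
Start: joints at [1.208, 0.332, -0.065, 1.46, 0.022, 1.35, -0.088], TCP at [0.208, -0.589, 0.237] pointing down, gripper open.
Joint ranges: [-2.6, 2.6], [-0.5, 2.12], [-1.47, 1.34], [0.16, 2.42], [-1.27, 4.41], [0.06, 2.06], [-2.6, 2.6]. Speed limits (rad/s): [2.22, 2.22, 2.79, 2.79, 3.14, 3.14, 3.14].

INTERFACE

Orientations are given as a unit quaternion [x, y, z, w].
In Python, from bench import read_state, viewer, r gives the robot as it stands.
- The arm moves only by the tool carry_out, never from a script. Its argument "moves" is a list of rows, each a list of 6 numbers: the shift along the tool's x, y, z in units of 40 mm (1.0 is 40 mm), then the turn, a rotation vector about the tool's x, y, z in units of 8 degrees (1.0 is 8 degrees). A call has 1 to 20 rows; each row shifts and turns the commanded pose from where the row before left it, along the tool's axes as they then stand; what a row does not reach is not made up. A row lasts 1/8 s, in which the tool goes at most 62.5 mm and 10.7 degrees, less where a joint would pass 70% of its speed; a pose out of reach is approached as far as the arm can. A call is refused whole if a number of a shift passes 1 or a number of a turn 1, either way. A call with a gripper value outside its range is refused whole. "fingers" is the finger opening in mm, from 0 to 87, set as the call begins (left out, the last holds). The fingers move at their own pace and stop on an object; "force" is the grip in N (left out, the last holds). Time passes only in rows, so rows that do not move let the fingers close. It gives the time, the measured TCP pose, the force, the opening and the grip force at its end, in the units of the state.
- read_state(): the state, without advancing time (a new reading comes with each control period).
- viewer.camera(name): name is "scene" or "top" or "wrist"; returns a dict with "pixels" (400x640x3 uint8, red, green, blue), "range_z" (400x640 float32, m along the optical axis (not along the pixel's ray), 0 where there is no reading), "fx", "fy", "cx", "cy" (pixels), "xyz" and "orientation" of the camera in the world. Camera axes: x right, y down, z forward; pixel columns grow to the right and rows downward; lengths in m; the calibration is good to about 2 mm. The wrist camera is an equidistant fisheye: a pixel r from the principal point sees the ray r / f radians off the axis. A picture is of the moment at which its call begins.
- r.close_job(): hands the job in; it is judged then, once.
The state is a dict: "time": time; "joint_positions": joint angles; "joint_vel": joint speeds; "joint_torque": joint torques, N m; "ee_pos": TCP position; "eef_rot": TCP orientation; "ft_force": force on the tool from outside, world axes, zero at the start; "torque": the same for the moment, N m; "width": finger opening in m; "grip_force": force on a finger pad.
Only numpy, scipy, OpenCV 4.12 (cv2) and the standard library are available. Lean on these libraries where they do the work, as an engineer would, in place of code of your own. Each camera call takes 0.05 s, during which the arm holds its last target. There are 200 camera calls.

## Working session

There is one attempt and no reset: what is moved stays moved. The work goes in short steps, Python scripts to look and compute and a tool call to move; the robot and the scene stay as the last step left them, time stands still between calls to the robot, and variables do not carry over. Pictures are saved under pics/ and viewed, at most 10 in all, crops included, and the job is handed in when it is done.

Besides the shell and the picture viewer there is one more tool, called after ">>>" by a JSON object that holds its "method" and its "body". carry_out: Moves the arm, as the interface text tells. Its arguments: {"type":"object","properties":{"moves":{"type":"array","items":{"type":"array","items":{"type":"number"}}},"fingers":{"type":"number"},"force":{"type":"number"}},"required":["moves"]}

```bash
ls; mkdir -p pics
python3 - <<'E'
from bench import read_state, viewer, r
import cv2, numpy as np, pickle
s=read_state(); print({k:np.round(v,4) for k,v in s.items()}, r.finger_overhang)
d={}
for n in ("scene","top"):
    c=viewer.camera(n); d[n]=c
    cv2.imwrite(f"pics/{n}0.png",c["pixels"][:,:,::-1])
    print(n,c["fx"],c["fy"],c["cx"],c["cy"],c["xyz"],c["orientation"])
pickle.dump(d,open("cams0.pkl","wb"))
E
```

```text
pics
{'time': np.float64(0.0), 'joint_positions': array([ 1.2084,  0.3328, -0.0647,  1.4609,  0.0216,  1.3499, -0.0885]), 'joint_vel': array([ 0.0006,  0.0013,  0.0018,  0.001 , -0.0004, -0.0005, -0.0007]), 'joint_torque': array([ 3.00000e-04, -6.23259e+01,  2.48000e-02, -3.89890e+01,
       -6.14000e-02,  3.99000e-02,  1.00000e-04]), 'ee_pos': array([ 0.2082, -0.5889,  0.2358]), 'eef_rot': array([ 9.856e-01,  1.691e-01, -1.000e-04, -7.000e-04]), 'ft_force': array([ 0.0079, -0.6025, -0.4807]), 'torque': array([ 0.027 , -0.016 ,  0.0163]), 'grip_force': np.float64(0.0), 'width': np.float64(0.0867)} 0.014
scene 465.79482949717624 465.79482949717624 318.16858304717886 198.60118051832572 [ 1.46396742 -0.11250797  0.82080957] [ 0.67818601  0.59492909 -0.28947694 -0.31988469]
top 504.6783988539906 504.6783988539906 318.5179610043049 204.22083160405774 [ 0.37144315 -0.02418708  1.32510863] [ 0.70607607 -0.70360704  0.05956667 -0.05334348]
```

View pics/top0.png

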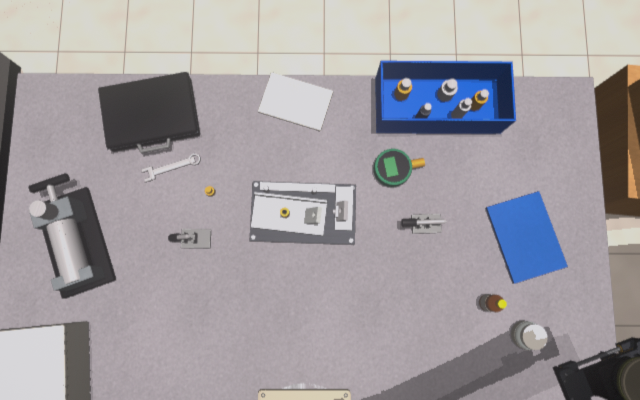

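View pics/scene0.png

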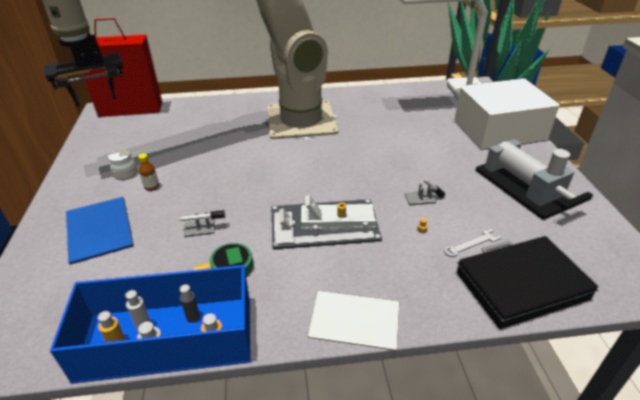

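The top view shows the bed at about (250–355, 182–245), with the stub at (284,212) and the carriage lug at (312,215). The longer pin is at right (head ~(408,222), tip ~(445,222)) and the short pin is at left, head (173,238). In the top image, right is world −y and up is world +x.

```bash
cat > h.py <<'E'
import numpy as np, cv2, pickle
from scipy.spatial.transform import Rotation as R
def rays(c,px,fish=False):
    px=np.atleast_2d(px).astype(float)
    u=(px[:,0]-c["cx"])/c["fx"]; v=(px[:,1]-c["cy"])/c["fy"]
    if fish:
        t=np.hypot(u,v); k=np.where(t>1e-9,np.sin(t)/np.maximum(t,1e-9),1)
        d=np.c_[u*k,v*k,np.cos(t)]
    else: d=np.c_[u,v,np.ones_like(u)]
    return R.from_quat(c["orientation"]).apply(d)
def onplane(c,px,z,fish=False):
    d=rays(c,px,fish); o=np.array(c["xyz"]); return o+d*((z-o[2])/d[:,2])[:,None]
def tri(c1,p1,c2,p2,f1=True,f2=True):
    "closest points of two rays: midpoint, gap"
    a,b=rays(c1,p1,f1)[0],rays(c2,p2,f2)[0]; o1,o2=np.array(c1["xyz"]),np.array(c2["xyz"])
    t=np.linalg.lstsq(np.c_[a,-b],o2-o1,rcond=None)[0]
    q1,q2=o1+t[0]*a,o2+t[1]*b
    return (q1+q2)/2,np.linalg.norm(q1-q2)
def proj(c,P,fish=True):
    q=R.from_quat(c["orientation"]).inv().apply(np.atleast_2d(P)-c["xyz"])
    if not fish: return q[:,:2]/q[:,2:]*[c["fx"],c["fy"]]+[c["cx"],c["cy"]]
    rr=np.hypot(q[:,0],q[:,1]); t=np.arctan2(rr,q[:,2])
    return q[:,:2]/rr[:,None]*t[:,None]*[c["fx"],c["fy"]]+[c["cx"],c["cy"]]
def go(s,p,Rt=None):
    "units to a target pose from state s: shift in start tool axes, and turn in tool axes"
    R0=R.from_quat(s["eef_rot"]); out=R0.inv().apply(np.array(p)-s["ee_pos"])/0.04
    tv=np.zeros(3) if Rt is None else (R0.inv()*Rt).as_rotvec()/np.radians(8)
    return np.round(out,3),np.round(tv,3)
E
python3 - <<'E'
from h import *
from bench import *
d=pickle.load(open("cams0.pkl","rb")); c=d["top"]
for n,p,z in [("bedTL",(253,182),.012),("bedTR",(355,183),.012),("bedBR",(354,244),.012),("bedBL",(249,243),.012),("stub",(284.5,212),.056),("lug",(312,215),.07),("head",(408,222),.042),("tip",(446,222),.042),("gauge",(393,167),.036),("adapter",(209,190),.035)]:
    print(n,onplane(c,p,z)[0].round(3))
w=viewer.camera("wrist"); s=read_state()
Rt=R.from_quat(s["eef_rot"])
print(w["fx"],w["cx"],w["cy"],"cam in tool",Rt.inv().apply(w["xyz"]-s["ee_pos"]).round(4),(Rt.inv()*R.from_quat(w["orientation"])).as_matrix().round(3).tolist())
img=cv2.resize(c["pixels"][150:270,150:470,::-1],None,fx=2.5,fy=2.5,interpolation=cv2.INTER_CUBIC)
cv2.imwrite("pics/topcrop.png",img)
z=c["range_z"]; print(z[222,405:412],z[212,280:290],z[300,300])
E
```

```text
bedTL [0.642 0.138 0.012]
bedTR [ 0.641 -0.132  0.012]
bedBR [ 0.479 -0.128  0.012]
bedBL [0.48  0.145 0.012]
stub [0.556 0.051 0.056]
lug [ 0.546 -0.019  0.07 ]
head [ 0.533 -0.265  0.042]
tip [ 0.534 -0.363  0.042]
gauge [ 0.679 -0.23   0.036]
adapter [0.616 0.249 0.035]
309.70691628693146 324.16818252656446 196.63435865059165 cam in tool [ 0.0657  0.0003 -0.1471] [[-0.0, -0.971, -0.24], [1.0, -0.0, 0.0], [-0.001, -0.24, 0.971]]
[1.285133  1.2801716 1.2820071 1.2885743 1.2820345 1.280604  1.2817953] [1.274164  1.2841576 1.2837476 1.2796668 1.2818813 1.2833816 1.2796447
 1.275493  1.2827039 1.3081737] 1.3057233
```

View pics/topcrop.png

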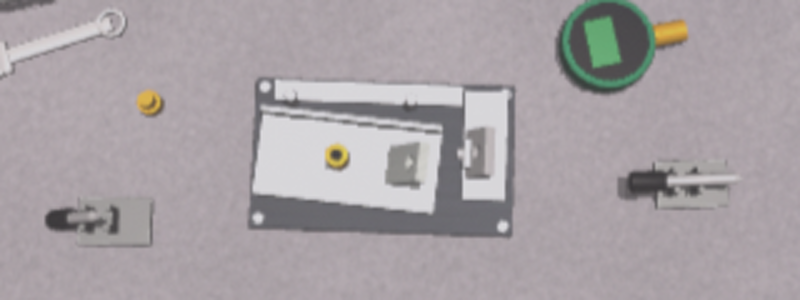

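The crop confirms the layout: the plate's stop end is near crop (437,170), the stub at (336,155), the far lug at (480,150), the dowels at (290,96) and (410,103), and the long pin's head at (648,181). I'm swinging the wrist camera over the bed now, which is the first move.

>>> {"method": "carry_out", "body": {"moves": [[0.96,-0.12,-0.08,0,0,-0.44],[0.96,-0.12,-0.08,0,0,-0.44],[0.96,-0.12,-0.08,0,0,-0.44],[0.96,-0.12,-0.08,0,0,-0.44],[0.96,-0.12,-0.08,0,0,-0.44],[0.96,-0.12,-0.08,0,0,-0.44],[0.96,-0.12,-0.08,0,0,-0.44],[0.96,-0.12,-0.08,0,0,-0.44],[0.96,-0.12,-0.08,0,0,-0.44],[0.96,-0.12,-0.08,0,0,-0.44],[0.96,-0.12,-0.08,0,0,-0.44],[0.96,-0.12,-0.08,0,0,-0.44],[0.96,-0.12,-0.08,0,0,-0.44],[0.96,-0.12,-0.08,0,0,-0.44],[0.96,-0.12,-0.08,0,0,-0.44],[0.96,-0.12,-0.08,0,0,-0.44],[0.96,-0.12,-0.08,0,0,-0.44],[0.96,-0.12,-0.08,0,0,-0.44],[0.96,-0.12,-0.08,0,0,-0.44],[0.96,-0.12,-0.08,0,0,-0.44]]}}

```text
time: 2.65
ee_pos: [0.5709, 0.0411, 0.3003]
eef_rot: [0.707, 0.707, -0.0, -0.0]
ft_force: [0.8, 0.2, -0.0]
width: 0.0875
grip_force: 0.0
```

Run:
```python
from h import *
from bench import *
w=viewer.camera("wrist"); s=read_state()
pickle.dump((w,s),open("w1.pkl","wb"))
cv2.imwrite("pics/w1.png",cv2.resize(w["pixels"][:,:,::-1],(800,500),interpolation=cv2.INTER_CUBIC))
print(w["xyz"])
```

```text
[0.57132727 0.10635522 0.44763244]
```

View pics/w1.png

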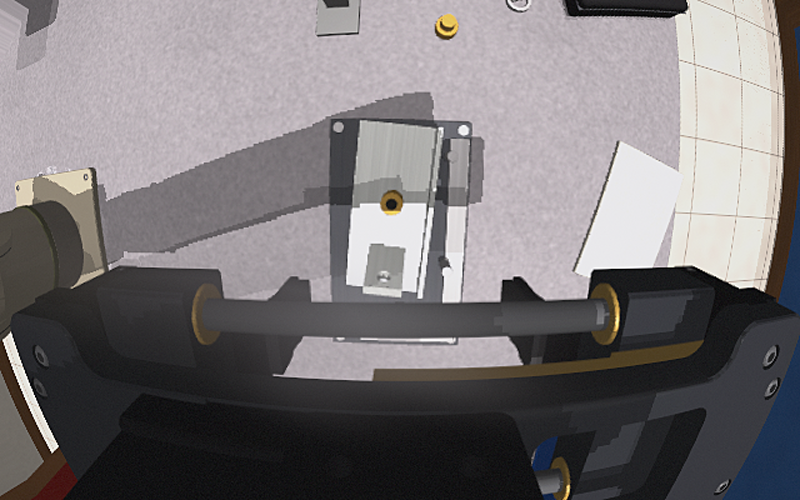

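The wrist view shows the stub at 800×500 px (391,203), the carriage lug mouth at (384,277), the bed's −x corners at (331,119) and (473,122), and a dowel at (446,264). The gripper hides the stop end, so I'm shifting along and down for the second view.

>>> {"method": "carry_out", "body": {"moves": [[-0.9,0,0.35,0,0,0],[-0.9,0,0.35,0,0,0],[-0.9,0,0.35,0,0,0],[-0.9,0,0.35,0,0,0],[0,0,0,0,0,0],[0,0,0,0,0,0]]}}

```text
time: 3.45
ee_pos: [0.5708, -0.1033, 0.2446]
eef_rot: [0.708, 0.706, 0.0, -0.0]
ft_force: [1.4, 0.4, 0.3]
width: 0.087
grip_force: 0.0
```

Run:
```python
from h import *
from bench import *
w=viewer.camera("wrist"); s=read_state()
pickle.dump((w,s),open("w2.pkl","wb"))
print(s["ee_pos"],w["xyz"])
cv2.imwrite("pics/w2.png",cv2.resize(w["pixels"][:250,170:450,::-1],None,fx=2.4,fy=2.4,interpolation=cv2.INTER_CUBIC))
def blob(im,lo,hi,roi):
    x0,y0,x1,y1=roi; m=cv2.inRange(cv2.cvtColor(im,cv2.COLOR_RGB2HSV),lo,hi)[y0:y1,x0:x1]
    n,l,st,ce=cv2.connectedComponentsWithStats(m)
    return [(st[i].tolist(),(ce[i]+[x0,y0]).round(1).tolist()) for i in range(1,n) if st[i][4]>30]
w1,_=pickle.load(open("w1.pkl","rb"))
for q in (w1,w): print(blob(q["pixels"],(12,120,40),(35,255,255),(200,0,460,240)))
```

```text
[ 0.57101069 -0.10280168  0.24494888] [ 0.57127651 -0.03820471  0.39195181]
[([148, 11, 19, 21, 281], [356.9, 21.0]), ([104, 152, 18, 20, 209], [313.2, 161.4])]
[([100, 31, 22, 25, 336], [310.9, 43.3])]
```

View pics/w2.png

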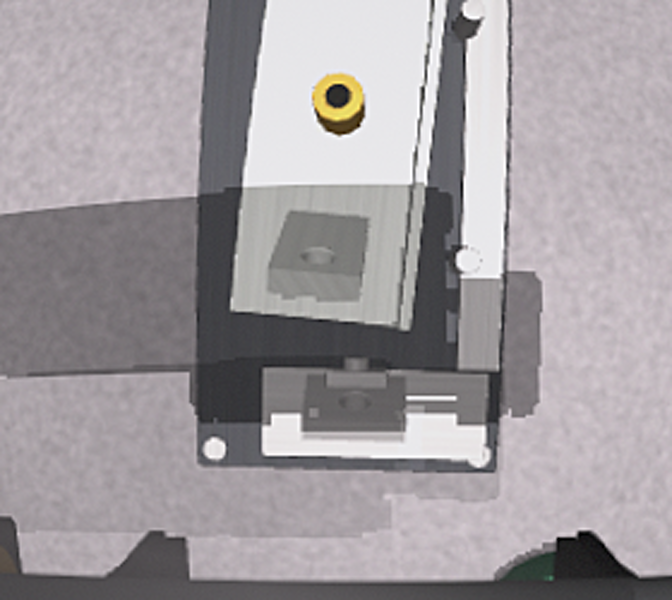

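The second view (crop px, scale 2.4 from x 170) shows the stub top recess at (338,96), the carriage bore at (318,257), dowel tops at (473,10) and (468,260), the stop nose at (357,362), the far bore at (353,402), and the bed's +x corners at (197,465) and (497,470).

Run:
```python
from h import *
w1,_=pickle.load(open("w1.pkl","rb")); w2,_=pickle.load(open("w2.pkl","rb"))
def dark(w,c,rad=7):
    g=w["pixels"].max(2).astype(int); y,x=np.mgrid[:400,:640]
    m=(g<70)&(np.hypot(x-c[0],y-c[1])<rad); return x[m].mean(),y[m].mean(),m.sum()
a=dark(w1,(313,162.5)); b=dark(w2,(310.8,40)); print(a,b)
p,g=tri(w1,a[:2],w2,b[:2]); print("stub recess",p.round(4),g)
c2=lambda u,v:(170+u/2.4,v/2.4); c1=lambda u,v:(u/1.25,v/1.25)
A=onplane(w1,c1(331,119),.012,True)[0]; B=onplane(w1,c1(473,122),.012,True)[0]
C=onplane(w2,c2(197,465),.012,True)[0]; D=onplane(w2,c2(497,470),.012,True)[0]
print("bed corners",A.round(4),B.round(4),C.round(4),D.round(4))
for q in (A,B,C,D): pass
print("len",np.linalg.norm(C-A),np.linalg.norm(D-B),"wid",np.linalg.norm(B-A),np.linalg.norm(D-C))
x=(C-A)+(D-B); th=np.arctan2(x[1],x[0]); print("bed x yaw deg",np.degrees(th), "y yaw-90",np.degrees(np.arctan2(*((B-A)+(D-C))[[1,0]]))-90)
ex=np.array([np.cos(th),np.sin(th),0]); ey=np.array([-ex[1],ex[0],0])
ctr=(A+B+C+D)/4; home=ctr+ex*.0775+ey*.005; print("home",home)
for n,q,z in [("dow1",c2(473,10),.046),("dow2",c2(468,260),.046),("nose",c2(357,366),.024),("farbore",c2(353,400),.0355),("cbore",c2(318,257),.064),("stub",b[:2],.056)]:
    P=onplane(w2,q,z,True)[0]; v=P-home; print(n,P.round(4),"bed mm",(v@ex*1e3).round(1),(v@ey*1e3).round(1))
```

```text
(np.float64(312.6), np.float64(163.05), np.int64(60)) (np.float64(310.18055555555554), np.float64(39.388888888888886), np.int64(72))
stub recess [0.5569 0.0529 0.0558] 5.032531840660656e-05
bed corners [0.4885 0.1446 0.012 ] [0.6477 0.1408 0.012 ] [ 0.479  -0.1285  0.012 ] [ 0.6391 -0.1317  0.012 ]
len 0.27327366752107835 0.2726031709216406 wid 0.1593009418394089 0.16010200802752556
bed x yaw deg -91.89285364433628 y yaw-90 -91.24977727457662
home [ 0.56602799 -0.071331    0.012     ]
dow1 [0.6207 0.1006 0.046 ] bed mm -173.6 49.0
dow2 [ 0.6171 -0.0233  0.046 ] bed mm -49.7 49.4
nose [ 0.5653 -0.0754  0.024 ] bed mm 4.1 -0.6
farbore [ 0.5634 -0.0908  0.0355] bed mm 19.6 -2.0
cbore [ 0.5491 -0.023   0.064 ] bed mm -47.7 -18.5
stub [0.5569 0.0529 0.056 ] bed mm -123.8 -13.3
```

Measurements agree with the text: the recess stands at 55.8 mm (56 expected), and the bed sides come out 273 × 160. The shift is about −2 mm and bed yaw about −91.7°. Next I go to the stub and grip it.

>>> {"method": "carry_out", "body": {"moves": [[0.78,-0.07,0.6,0,0,0],[0.78,-0.07,0.6,0,0,0],[0.78,-0.07,0.6,0,0,0],[0.78,-0.07,0.6,0,0,0],[0.78,-0.08,0.6,0,0,0.19],[0,0,0,0,0,0],[0,0,0.8,0,0,0],[0,0,0.8,0,0,0],[0,0,0.47,0,0,0],[0,0,0,0,0,0]], "fingers": 40, "force": 12}}

```text
time: 4.75
ee_pos: [0.5563, 0.0519, 0.0413]
eef_rot: [0.717, 0.697, -0.001, -0.0]
ft_force: [0.5, 0.3, -0.4]
width: 0.0398
grip_force: 0.0
```

>>> {"method": "carry_out", "body": {"moves": [[0,0,0,0,0,0],[0,0,0,0,0,0],[0,0,0,0,0,0],[0,0,0,0,0,0],[0,0,0,0,0,0]], "fingers": 15}}

```text
time: 5.38
ee_pos: [0.5574, 0.052, 0.0427]
eef_rot: [0.717, 0.697, 0.0, 0.001]
ft_force: [-1.7, -0.9, 6.6]
width: 0.0237
grip_force: 12.0
```

>>> {"method": "carry_out", "body": {"moves": [[-0.07,0.04,0,0,0,0],[-0.07,0.04,0,0,0,0],[-0.07,0.04,0,0,0,0],[-0.07,0.04,0,0,0,0],[-0.07,0.04,0,0,0,0],[0,0,0,0,0,0]]}}

```text
time: 6.12
ee_pos: [0.5648, 0.0379, 0.0426]
eef_rot: [0.717, 0.697, 0.0, 0.0]
ft_force: [-1.5, -0.3, 5.5]
width: 0.0234
grip_force: 12.0
```

>>> {"method": "carry_out", "body": {"moves": [[0,0.03,0,0,0,0],[0,0.03,0,0,0,0],[0,0.03,0,0,0,0],[0,0,0,0,0,0]]}}

```text
time: 6.62
ee_pos: [0.567, 0.0377, 0.0421]
eef_rot: [0.717, 0.697, -0.001, -0.0]
ft_force: [-6.9, 0.2, 7.8]
width: 0.0236
grip_force: 12.0
```

>>> {"method": "carry_out", "body": {"moves": [[0,0.04,0,0,0,0],[-0.05,0,0,0,0,0],[-0.05,0,0,0,0,0],[0,0,0,0,0,0]]}}

```text
time: 7.12
ee_pos: [0.567, 0.0346, 0.0415]
eef_rot: [0.717, 0.697, -0.002, -0.002]
ft_force: [-10.9, 3.0, 7.0]
width: 0.024
grip_force: 12.0
```

>>> {"method": "carry_out", "body": {"moves": [[-0.03,0.02,0,0,0,0],[-0.03,0,0,0,0,0],[0,0,0,0,0,0]]}}

```text
time: 7.5
ee_pos: [0.567, 0.0325, 0.0412]
eef_rot: [0.717, 0.697, -0.002, -0.002]
ft_force: [-12.9, 4.0, 7.7]
width: 0.0232
grip_force: 12.0
```

>>> {"method": "carry_out", "body": {"moves": [[-0.04,0,0,0,0,0],[-0.04,0,0,0,0,0],[0,0,0,0,0,0]]}}

```text
time: 7.88
ee_pos: [0.5669, 0.0305, 0.0409]
eef_rot: [0.716, 0.698, -0.002, -0.003]
ft_force: [-11.8, 7.0, 3.2]
width: 0.0232
grip_force: 12.0
```

>>> {"method": "carry_out", "body": {"moves": [[-0.04,0,0,0,0,0],[-0.04,0,0,0,0,0],[0,0,0,0,0,0]]}}

```text
time: 8.25
ee_pos: [0.5669, 0.0274, 0.0406]
eef_rot: [0.716, 0.698, -0.001, -0.003]
ft_force: [-10.7, 7.8, 0.2]
width: 0.0235
grip_force: 12.0
```

>>> {"method": "carry_out", "body": {"moves": [[0,0,0,0,0,0],[-0.04,0,0,0,0,0],[-0.04,0,0,0,0,0],[0,0,0,0,0,0]], "force": 25}}

```text
time: 8.75
ee_pos: [0.5669, 0.027, 0.0407]
eef_rot: [0.716, 0.698, -0.0, -0.004]
ft_force: [-9.2, 14.6, -1.4]
width: 0.0232
grip_force: 25.0
```

TCP is stalled at y=0.027 while the x-force climbed to 14.6 N and the dowel force stays at about −9 N, so the carriage is hard against both. I'm releasing it and checking by eye.

>>> {"method": "carry_out", "body": {"moves": [[0,0,0,0,0,0],[0,0,0,0,0,0],[0,0,0,0,0,0],[0,0,-0.8,0,0,0],[0,0,-0.9,0,0,0],[-0.7,0,-0.9,0,0,0],[-0.9,0,-0.9,0,0,0],[-0.9,0,-0.7,0,0,0],[-0.7,0,0,0,0,0],[0,0,0,0,0,0],[0,0,0,0,0,0]], "fingers": 40}}

```text
time: 10.12
ee_pos: [0.5662, -0.1058, 0.2097]
eef_rot: [0.717, 0.697, 0.0, -0.0]
ft_force: [0.8, 0.2, 0.0]
width: 0.04
grip_force: 0.0
```

Run:
```python
from h import *
from bench import *
w=viewer.camera("wrist"); s=read_state()
pickle.dump((w,s),open("w3.pkl","wb"))
print(s["ee_pos"],w["xyz"],s["ft_force"])
cv2.imwrite("pics/w3.png",cv2.resize(w["pixels"][:250,170:450,::-1],None,fx=2.4,fy=2.4,interpolation=cv2.INTER_CUBIC))
```

```text
[ 0.56621673 -0.10524592  0.20967964] [ 0.56837522 -0.04059985  0.35700075] [-0.18683969  0.18654151 -0.31911974]
```

View pics/w3.png

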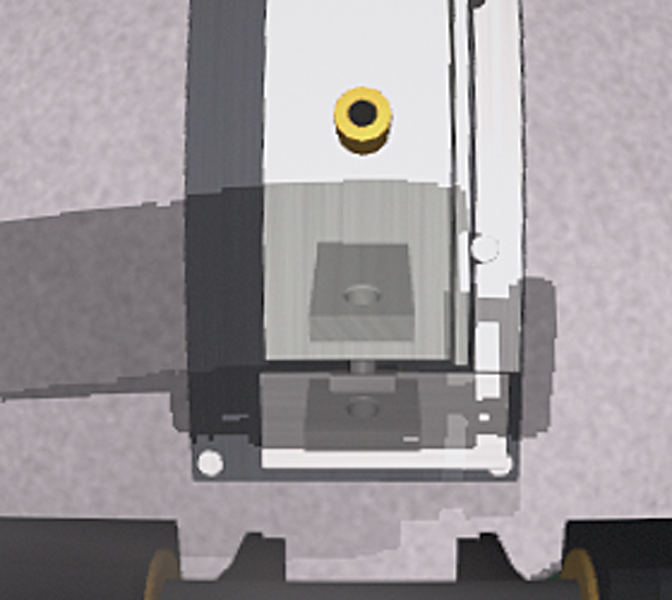

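>>> {"method": "carry_out", "body": {"moves": [[-0.9,-0.2,0,0,0,0],[-0.9,-0.2,0,0,0,0],[-0.9,-0.2,0,0,0,0],[-0.9,-0.2,0,0,0,0],[-0.9,-0.1,0,0,0,0],[0,0,0,0,0,0],[0,0,0,0,0,0]], "fingers": 60}}

```text
time: 11.05
ee_pos: [0.5256, -0.2836, 0.2096]
eef_rot: [0.717, 0.697, 0.0, -0.0]
ft_force: [-0.2, 1.1, 0.9]
width: 0.0598
grip_force: 0.0
```

Carriage is square against the dowel (484,249) and the stop nose (362,367). The carriage bore at (362,294) and far bore at (363,407) are in line. Now the pin from two wrist places.

Run:
```python
from h import *
from bench import *
w=viewer.camera("wrist"); s=read_state()
pickle.dump((w,s),open("w4.pkl","wb"))
print(s["ee_pos"],w["xyz"])
cv2.imwrite("pics/w4.png",cv2.resize(w["pixels"][:250,150:470,::-1],None,fx=2.4,fy=2.4,interpolation=cv2.INTER_CUBIC))
w3,_=pickle.load(open("w3.pkl","rb")); c2=lambda u,v:(170+u/2.4,v/2.4)
for n,q,z in [("dow2",c2(484,248),.046),("nose",c2(362,367),.024),("farbore",c2(363,407),.0355),("cbore",c2(362,294),.064),("stub",c2(362.5,113),.056),("plateL",c2(265,359),.022),("plateR",c2(450,359),.022),("bedC",c2(193,481),.012),("bedD",c2(518,481),.012)]:
    print(n,onplane(w3,q,z,True)[0].round(4))
```

```text
[ 0.52571792 -0.28330247  0.20974618] [ 0.52768496 -0.21851705  0.35696345]
dow2 [ 0.6168 -0.0233  0.046 ]
nose [ 0.5643 -0.0747  0.024 ]
farbore [ 0.5643 -0.0911  0.0355]
cbore [ 0.5656 -0.0418  0.064 ]
stub [0.5679 0.0329 0.056 ]
plateL [ 0.5203 -0.0697  0.022 ]
plateR [ 0.6042 -0.0722  0.022 ]
bedC [ 0.4798 -0.1284  0.012 ]
bedD [ 0.6382 -0.133   0.012 ]
```

View pics/w4.png

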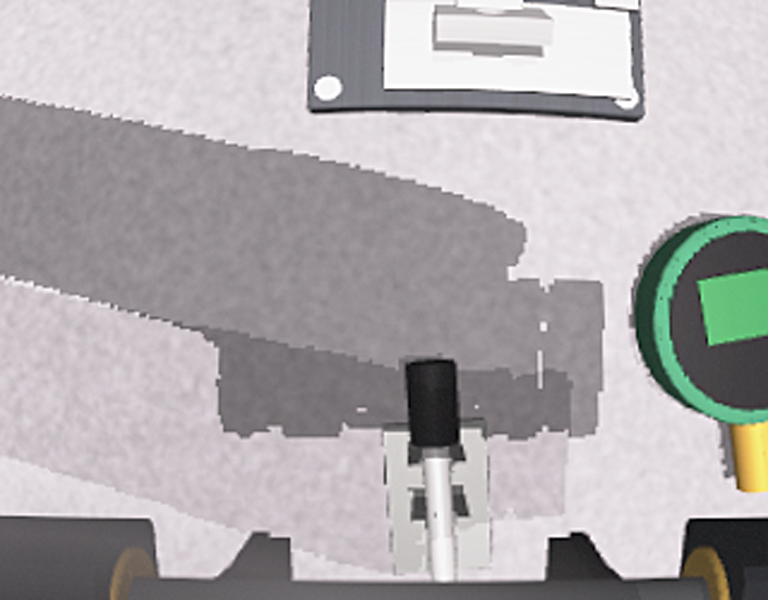

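>>> {"method": "carry_out", "body": {"moves": [[-0.7,0,0.7,0,0,0],[-0.7,0,0.7,0,0,0],[0,0,0,0,0,0],[0,0,0,0,0,0]]}}

```text
time: 11.6
ee_pos: [0.5245, -0.3394, 0.1545]
eef_rot: [0.716, 0.698, 0.001, 0.0]
ft_force: [0.1, -0.2, 0.4]
width: 0.0601
grip_force: 0.0
```

The head shows at crop (432,403) (edges 405–458, end face row 360, shoulder row 446), with the shank running down to the tip past (440,575). I'm taking the second view and triangulating by colour mask.

Run:
```python
from h import *
from bench import *
w5=viewer.camera("wrist"); s=read_state()
pickle.dump((w5,s),open("w5.pkl","wb"))
w4,_=pickle.load(open("w4.pkl","rb"))
print(s["ee_pos"],w5["xyz"])
guess=np.array([.533,-.265,.042])
for w in (w4,w5):
    print("proj guess",proj(w,guess).round(1))
    g=w["pixels"].max(2); m=(g<45).astype(np.uint8); m[236:]=0
    n,l,st,ce=cv2.connectedComponentsWithStats(m)
    for i in range(1,n):
        if st[i][4]>80: print(st[i].tolist(),ce[i].round(1).tolist(),cv2.minAreaRect(np.argwhere(l==i)[:,::-1].astype(np.float32)))
cv2.imwrite("pics/w5.png",cv2.resize(w5["pixels"][:250,190:440,::-1],None,fx=2.4,fy=2.4,interpolation=cv2.INTER_CUBIC))
```

```text
[ 0.52471241 -0.33942811  0.15494546] [ 0.52641104 -0.27428834  0.30178932]
proj guess [[330.1 166.6]]
[280, 45, 95, 2, 98] [326.5, 45.3] ((326.9999694824219, 45.499996185302734), (93.99998474121094, 0.9999998807907104), -0.0)
[319, 150, 22, 36, 648] [329.9, 168.5] ((329.5958557128906, 167.6092529296875), (35.417972564697266, 20.206409454345703), 87.39744567871094)
[434, 213, 180, 23, 2588] [512.0, 225.5] ((523.5, 224.0), (179.0, 22.0), 0.0)
[379, 222, 23, 14, 141] [390.5, 228.0] ((390.0, 228.5), (22.0, 13.0), 0.0)
proj guess [[331.1 110. ]]
[317, 90, 28, 43, 675] [330.6, 111.2] ((330.7704772949219, 110.6922378540039), (42.17039108276367, 25.33442497253418), 86.3086166381836)
[434, 213, 179, 23, 2593] [512.2, 225.5] ((523.0, 224.0), (178.0, 22.0), 0.0)
[379, 222, 23, 14, 128] [390.4, 227.8] ((390.0, 228.5), (22.0, 13.0), 0.0)
```

View pics/w5.png

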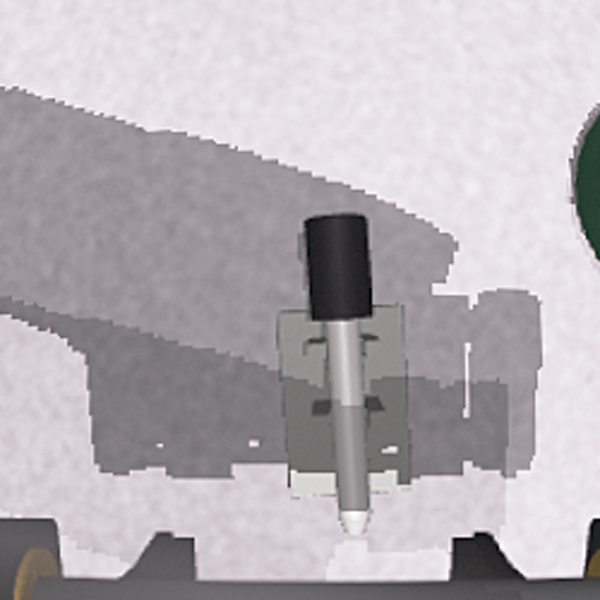

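The second view shows the head at crop (338,265), the shoulder at (341,320) and the tip at (354,535).

Run:
```python
from h import *
from bench import *
w4,_=pickle.load(open("w4.pkl","rb")); w5,s=pickle.load(open("w5.pkl","rb"))
p,g=tri(w4,(329.6,167.6),w5,(330.77,110.7)); print("head",p.round(4),g)
H=onplane(w5,(330.77,110.7),.042,True)[0]; T=onplane(w5,(190+354/2.4,534/2.4),.042,True)[0]; S=onplane(w5,(190+341.5/2.4,320/2.4),.042,True)[0]
print(H.round(4),S.round(4),T.round(4),"len",np.linalg.norm(T-H),np.linalg.norm(S-H),"yaw",np.degrees(np.arctan2(*(T-H)[[1,0]])))
yaw=np.arctan2(*(T-H)[[1,0]])
x=-np.array([np.cos(yaw),np.sin(yaw),0]); z=np.array([0,0,-1.]); Rt=R.from_matrix(np.c_[x,np.cross(z,x),z])
tgt=H.copy(); tgt[2]=.042-.005; print("above/at",tgt,go(read_state(),tgt,Rt))
```

```text
head [ 0.5325 -0.2657  0.0446] 0.000280337458759502
[ 0.5327 -0.2656  0.042 ] [ 0.5335 -0.2846  0.042 ] [ 0.5365 -0.3627  0.042 ] len 0.09718634561115057 0.019038344267025088 yaw -87.804780382994
above/at [ 0.53273674 -0.26558311  0.037     ] (array([1.851, 0.147, 2.949]), array([ 0.012,  0.   , -0.463]))
```

Head height checks (44.6 vs 42 mm) and so does the length (97 vs 96 mm). Going to the grasp.

>>> {"method": "carry_out", "body": {"moves": [[0.93,0.075,0.4,0,0,0],[0.92,0.075,0.4,0,0,0],[0,0,0.3,0,0,-0.46],[0,0,0,0,0,0],[0,0,0.9,0,0,0],[0,0,0.7,0,0,0],[0,0,0.25,0,0,0],[0,0,0,0,0,0],[0,0,0,0,0,0]], "force": 30}}

```text
time: 12.78
ee_pos: [0.5325, -0.2678, 0.0373]
eef_rot: [0.695, 0.719, 0.0, 0.001]
ft_force: [0.4, -0.4, -0.8]
width: 0.0601
grip_force: 0.0
```

>>> {"method": "carry_out", "body": {"moves": [[0,0,0,0,0,0],[0,0,0,0,0,0],[0,0,0,0,0,0],[0,0,0,0,0,0],[0,0,0,0,0,0],[0,0,0,0,0,0]], "fingers": 12}}

```text
time: 13.52
ee_pos: [0.5315, -0.2674, 0.0358]
eef_rot: [0.694, 0.72, -0.0, 0.0]
ft_force: [1.0, -0.0, -0.2]
width: 0.0208
grip_force: 29.9
```

Gripped the head at 20.8 mm opening. Lifting clear, squaring to the bed and carrying it over, then tilting by 30°.

>>> {"method": "carry_out", "body": {"moves": [[0,0,-0.5,0,0,0],[0,0,-0.9,0,0,0],[0,0,-1,0,0,0.25],[0,0,-1,0,0,0.24],[0.6,0.07,-0.8,0,0,0],[0.9,0.07,0,0,0,0],[0.9,0.07,0,0,0,0],[0.9,0.07,0,0,0,0],[0.9,0.07,0,0,0,0],[0.9,0.07,0,0,0,0],[0.9,0.07,0,0,0,0],[0.9,0.08,0,0,0,0],[0.9,0.08,0,0,0,0],[0.6,0.08,0,0,0,0],[0,0,0,0,0.75,0],[0,0,0,0,0.75,0],[0,0,0,0,0.75,0],[0,0,0,0,0.75,0],[0,0,0,0,0.75,0],[0,0,0,0,0,0]]}}

```text
time: 16.02
ee_pos: [0.5717, 0.065, 0.2036]
eef_rot: [0.696, 0.67, 0.186, -0.18]
ft_force: [0.6, 0.7, -1.3]
width: 0.0211
grip_force: 29.9
```

```bash
cat > ins.py <<'E'
from h import *
from bench import *
yaw=np.radians(-91.8); ex=np.array([np.cos(yaw),np.sin(yaw),0]); ey=np.array([-ex[1],ex[0],0]); ez=np.array([0,0,1.])
d=.866*ex-.5*ez; x=-d; z=np.cross(x,ey); Rt=R.from_matrix(np.c_[x,ey,z])
mouth=np.array([.5648,-.0415,.064])
def tcp(t): return mouth+d*(t-.094)+.005*z   # t: tip past the mouth
def where(s):
    "tip relative to the mouth, mm: along axis, along ey, along tool z; and tilt error units"
    Rs=R.from_quat(s["eef_rot"]).as_matrix(); tip=s["ee_pos"]-.005*Rs[:,2]-.094*Rs[:,0]
    v=(tip-mouth)*1e3; return (v@d).round(1),(v@ey).round(1),(v@z).round(1)
E
python3 - <<'E'
from ins import *
s=read_state(); print(s["ee_pos"],s["joint_positions"].round(2),s["ft_force"].round(1),s["width"]); print(go(s,tcp(-.012),Rt),where(s))
s2=[read_state()["ee_pos"] for _ in range(3)]; print(np.round(s2,4))
w=viewer.camera("wrist"); cv2.imwrite("pics/w6.png",cv2.resize(w["pixels"][:,:,::-1],(800,500),interpolation=cv2.INTER_CUBIC)); pickle.dump((w,s),open("w6.pkl","wb"))
E
```

```text
[0.57174069 0.06497786 0.20357974] [ 0.69  0.37 -0.72  1.67 -0.3   1.2   0.08] [ 0.6  0.7 -1.3] 0.02113845645473943
(array([-1.402, -0.086,  1.815]), array([ 0.011,  0.007, -0.035])) (np.float64(-68.2), np.float64(3.1), np.float64(-72.6))
[[0.5717 0.065  0.2036]
 [0.5717 0.065  0.2036]
 [0.5717 0.065  0.2036]]
```

View pics/w6.png

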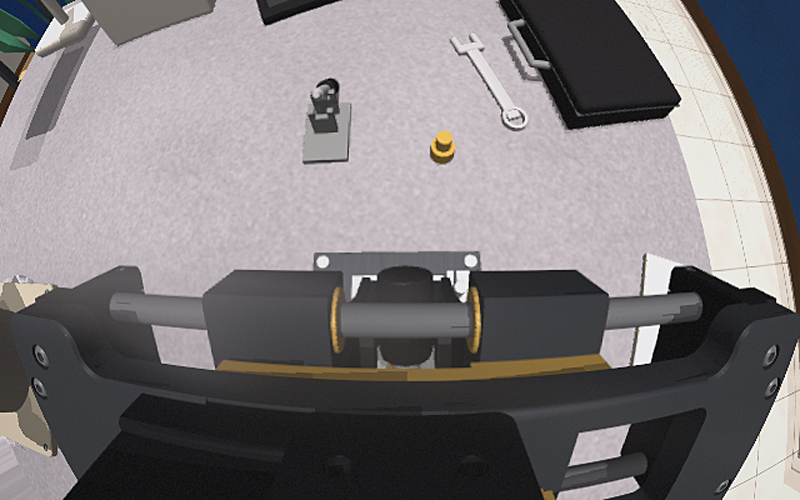

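The wrist view shows the head held centred between the pads (405,290). The tip is hidden by the gripper, so I'll go by pose and force. Lining up on the bore axis.

>>> {"method": "carry_out", "body": {"moves": [[-0.3,-0.03,0.6,0,0,-0.03],[-0.3,-0.03,0.6,0,0,0],[-0.35,-0.03,0.61,0,0,0],[-0.2,0,0,0,0,0],[0,0,0,0,0,0],[0,0,0,0,0,0]]}}

```text
time: 16.82
ee_pos: [0.5691, 0.064, 0.1195]
eef_rot: [0.693, 0.673, 0.187, -0.179]
ft_force: [-0.1, 0.1, -2.0]
width: 0.021
grip_force: 29.9
```

Run:
```python
from ins import *
s=read_state(); print(s["ee_pos"],s["ft_force"].round(1)); print(go(s,tcp(-.012),Rt),where(s))
# tip check by colour in top & scene cameras
for n in ("top","scene"):
    c=viewer.camera(n); pickle.dump(c,open(f"{n}7.pkl","wb"))
    Rs=R.from_quat(s["eef_rot"]).as_matrix(); tip=s["ee_pos"]-.005*Rs[:,2]-.094*Rs[:,0]
    print(n,"tip px",proj(c,tip,False).round(1),"mouth px",proj(c,mouth,False).round(1))
    u,v=proj(c,tip,False)[0].astype(int); 
    cr=c["pixels"][v-25:v+25,u-40:u+40,::-1]; cv2.imwrite(f"pics/{n}7.png",cr)
a=cv2.resize(cv2.imread("pics/top7.png"),(800,500),interpolation=cv2.INTER_CUBIC); b=cv2.resize(cv2.imread("pics/scene7.png"),(800,500),interpolation=cv2.INTER_CUBIC)
cv2.imwrite("pics/tip7.png",cv2.resize(np.vstack([a,b]),(480,600)))
```

```text
[0.56907923 0.06401623 0.11951102] [-0.1  0.1 -2. ]
(array([-0.33 , -0.025,  0.007]), array([0.019, 0.005, 0.029])) (np.float64(-25.2), np.float64(1.3), np.float64(-0.3))
top tip px [[312.5 206.5]] mouth px [[321.1 208.1]]
scene tip px [[313.8 203.8]] mouth px [[305.3 208. ]]
```

>>> {"method": "carry_out", "body": {"moves": [[-0.15,-0.02,0,0.02,0,0.03],[-0.15,0,0,0,0,0],[-0.15,0,0,0,0,0],[0,0,0,0,0,0],[0,0,0,0,0,0]]}}

```text
time: 17.55
ee_pos: [0.5669, 0.0485, 0.1091]
eef_rot: [0.694, 0.672, 0.185, -0.181]
ft_force: [0.2, -0.8, -1.8]
width: 0.0211
grip_force: 29.9
```

Run:
```python
from ins import *
s=read_state(); print(s["ee_pos"],s["ft_force"].round(1)); print(go(s,tcp(.002),Rt),where(s))
```

```text
[0.56694884 0.0484962  0.10907956] [ 0.2 -0.8 -1.8]
(array([-0.212,  0.017, -0.024]), array([-0.015, -0.001, -0.01 ])) (np.float64(-6.5), np.float64(-0.8), np.float64(1.0))
```

>>> {"method": "carry_out", "body": {"moves": [[-0.06,0.015,-0.02,0,0,0],[-0.06,0,0,0,0,0],[-0.06,0,0,0,0,0],[-0.06,0,0,0,0,0],[-0.06,0,0,0,0,0],[0,0,0,0,0,0]]}}

```text
time: 18.3
ee_pos: [0.5671, 0.0373, 0.1036]
eef_rot: [0.694, 0.672, 0.185, -0.181]
ft_force: [-0.7, 0.7, -1.7]
width: 0.0209
grip_force: 29.9
```

Run:
```python
from ins import *
s=read_state(); f=s["ft_force"]; print(s["ee_pos"],"f along d,ey,z",(f@d).round(1),(f@ey).round(1),(f@z).round(1)); print(go(s,tcp(.018),Rt),where(s))
```

```text
[0.56712246 0.03731127 0.10357566] f along d,ey,z 0.2 -0.7 1.8
(array([-0.302,  0.004, -0.004]), array([-0.015,  0.   , -0.012])) (np.float64(5.9), np.float64(-0.3), np.float64(0.1))
```

>>> {"method": "carry_out", "body": {"moves": [[-0.06,0,0,0,0,0],[-0.06,0,0,0,0,0],[-0.06,0,0,0,0,0],[-0.06,0,0,0,0,0],[-0.06,0,0,0,0,0],[0,0,0,0,0,0]]}}

```text
time: 19.05
ee_pos: [0.5668, 0.0268, 0.0976]
eef_rot: [0.694, 0.672, 0.185, -0.181]
ft_force: [-0.8, -0.3, -2.2]
width: 0.0212
grip_force: 29.9
```

Run:
```python
from ins import *
s=read_state(); f=s["ft_force"]; print(s["ee_pos"],"f along d,ey,z",(f@d).round(1),(f@ey).round(1),(f@z).round(1),s["torque"].round(2)); print(go(s,tcp(.050),Rt),where(s))
```

```text
[0.56682862 0.02683094 0.09756243] f along d,ey,z 1.4 -0.8 1.8 [-0.73  0.13  0.06]
(array([-0.8  ,  0.004, -0.003]), array([-0.014,  0.001, -0.013])) (np.float64(18.0), np.float64(-0.3), np.float64(0.1))
```

>>> {"method": "carry_out", "body": {"moves": [[-0.1,0,0,0,0,0],[-0.1,0,0,0,0,0],[-0.1,0,0,0,0,0],[-0.1,0,0,0,0,0],[-0.1,0,0,0,0,0],[-0.1,0,0,0,0,0],[-0.1,0,0,0,0,0],[-0.1,0,0,0,0,0],[0,0,0,0,0,0]]}}

```text
time: 20.18
ee_pos: [0.5659, -0.001, 0.0815]
eef_rot: [0.694, 0.672, 0.185, -0.181]
ft_force: [-0.2, 0.3, -1.8]
width: 0.0213
grip_force: 29.9
```

Run:
```python
from ins import *
s=read_state(); f=s["ft_force"]; print(s["ee_pos"],"f along d,ey,z",(f@d).round(1),(f@ey).round(1),(f@z).round(1),s["torque"].round(2)); print(go(s,tcp(.078),Rt),where(s))
```

```text
[ 0.5659167  -0.00100556  0.08148485] f along d,ey,z 0.6 -0.2 1.7 [-0.72 -0.05 -0.03]
(array([-0.696,  0.005, -0.003]), array([-0.013,  0.001, -0.014])) (np.float64(50.2), np.float64(-0.3), np.float64(0.1))
```

>>> {"method": "carry_out", "body": {"moves": [[-0.06,0,0,0,0,0],[-0.06,0,0,0,0,0],[-0.06,0,0,0,0,0],[-0.06,0,0,0,0,0],[-0.06,0,0,0,0,0],[-0.06,0,0,0,0,0],[-0.06,0,0,0,0,0],[-0.06,0,0,0,0,0],[0,0,0,0,0,0]]}}

```text
time: 21.3
ee_pos: [0.5653, -0.0174, 0.0719]
eef_rot: [0.694, 0.672, 0.185, -0.181]
ft_force: [-0.5, 0.2, -1.9]
width: 0.0207
grip_force: 29.9
```

>>> {"method": "carry_out", "body": {"moves": [[-0.05,0,0,0,0,0],[-0.05,0,0,0,0,0],[-0.04,0,0,0,0,0],[0,0,0,0,0,0]]}}

```text
time: 21.8
ee_pos: [0.5652, -0.0223, 0.0692]
eef_rot: [0.694, 0.672, 0.185, -0.181]
ft_force: [-0.8, 0.3, -2.5]
width: 0.0208
grip_force: 29.9
```

Run:
```python
from ins import *
s=read_state(); f=s["ft_force"]; print(s["ee_pos"],"f along d,ey,z",(f@d).round(1),(f@ey).round(1),(f@z).round(1),s["torque"].round(2)); print(go(s,tcp(.078),Rt),where(s))
```

```text
[ 0.56517202 -0.02225399  0.06917012] f along d,ey,z 1.0 -0.8 2.3 [-0.74  0.02  0.11]
(array([-0.081,  0.006, -0.004]), array([-0.014,  0.002, -0.012])) (np.float64(74.7), np.float64(-0.4), np.float64(0.1))
```

Sliding freely through both lugs. Seating the shoulder slowly.

>>> {"method": "carry_out", "body": {"moves": [[-0.03,0,0,0,0,0],[-0.03,0,0,0,0,0],[-0.03,0,0,0,0,0],[0,0,0,0,0,0]]}}

```text
time: 22.3
ee_pos: [0.5652, -0.0244, 0.0678]
eef_rot: [0.694, 0.672, 0.185, -0.181]
ft_force: [-1.0, 3.8, -1.1]
width: 0.0211
grip_force: 29.9
```

>>> {"method": "carry_out", "body": {"moves": [[-0.03,0,0,0,0,0],[-0.03,0,0,0,0,0],[0,0,0,0,0,0]]}}

```text
time: 22.68
ee_pos: [0.5652, -0.0245, 0.0675]
eef_rot: [0.693, 0.672, 0.186, -0.182]
ft_force: [-1.8, 10.2, 4.6]
width: 0.0206
grip_force: 29.9
```

Run:
```python
from ins import *
s=read_state(); f=s["ft_force"]; print(s["ee_pos"],"f along d,ey,z",(f@d).round(1),(f@ey).round(1),(f@z).round(1),s["torque"].round(2)); print(where(s))
```

```text
[ 0.56518928 -0.0245241   0.06754995] f along d,ey,z -11.1 -2.1 1.1 [1.74 0.3  0.15]
(np.float64(77.5), np.float64(-0.1), np.float64(0.7))
```

The axial force rose to 11 N with the tip stalled 77.5 mm past the mouth (78 expected), so the shoulder is seated. I'm releasing and backing straight out.

>>> {"method": "carry_out", "body": {"moves": [[0,0,0,0,0,0],[0,0,0,0,0,0],[0,0,0,0,0,0],[0,0,0,0,0,0],[0,0,-0.3,0,0,0],[0,0,-0.5,0,0,0],[0,0,-0.8,0,0,0],[0,0,-0.9,0,0,0],[0,0,-0.9,0,0,0],[0,0,-0.9,0,0,0],[0,0,0,0,-0.75,0],[0,0,0,0,-0.75,0],[0,0,0,0,-0.75,0],[0,0,0,0,-0.75,0],[0,0,0,0,-0.75,0],[0,0,0,0,0,0],[0,0,0,0,0,0]], "fingers": 46}}

```text
time: 24.8
ee_pos: [0.5625, -0.1141, 0.2155]
eef_rot: [0.719, 0.695, -0.0, -0.001]
ft_force: [0.0, 0.6, -0.6]
width: 0.0462
grip_force: 0.0
```

Run:
```python
from ins import *
w=viewer.camera("wrist"); s=read_state(); print(s["ee_pos"],s["ft_force"].round(1),w["xyz"])
cv2.imwrite("pics/w8.png",cv2.resize(w["pixels"][:250,170:450,::-1],None,fx=2.4,fy=2.4,interpolation=cv2.INTER_CUBIC)); pickle.dump((w,s),open("w8.pkl","wb"))
P=mouth-.018*d; print("expected head crop px",((proj(w,[P,mouth,mouth+.078*d])-[170,0])*2.4).round(0).tolist())
```

```text
[ 0.56248637 -0.11454368  0.21529699] [ 0.6  0.6 -0.6] [ 0.56540042 -0.04914612  0.36286063]
expected head crop px [[369.0, 232.0], [369.0, 273.0], [369.0, 422.0]]
```

View pics/w8.png

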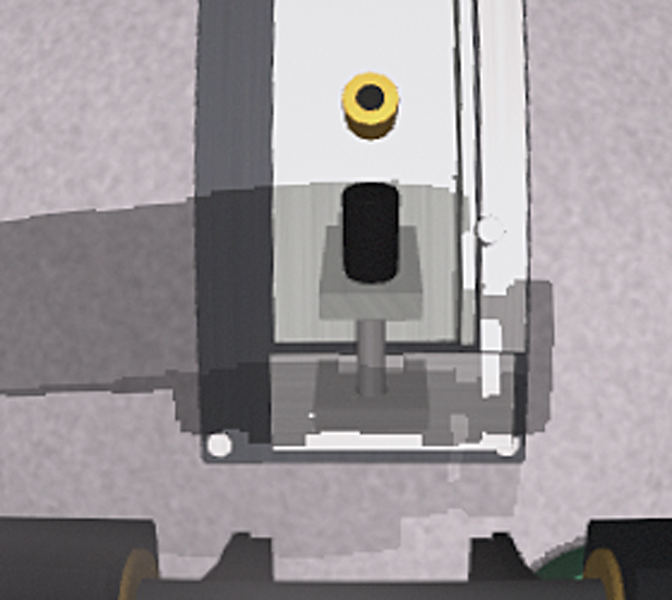

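The head sits on the carriage's lug at (371,232), where (369,232) was expected. The shank runs into the far lug at (371,392), and the carriage is still on the dowel and stop. Handing in.

```bash
python3 -c "
from bench import r
print(r.close_job())"
```

```text
the job is handed in; nothing more can be done
None
```

The carriage is home against both dowels and the end stop, locked by the longer pin through both lugs with its head on the carriage's lug; everything is released, nothing else was touched, and the job was handed in at about 25 s.

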